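Re-thread the crossed lid of a brad canister

ROBOT

A 6-joint arm with a two-finger parallel gripper is mounted at the origin on the work surface. World frame = base frame: x ahead of the robot, y to its left, z up, the work surface at z = 0. Lengths are in mm, angles in rad, forces in N, time in s.
With the tool pointing down it reaches from about 350 to 925 mm from the base axis. Payload 6.4 kg.
Tool frame: the origin (TCP) lies midway between the tips of the shut fingers; the grasp point (between the pads) lies 19 mm behind it; z points along the fingers, y is the line along which they close (so a half turn about z gives the same grasp; the last joint's range is limited). The gripper opens to 94 mm and grips with 3 to 60 N. Pads are 16 mm wide; open, the fingers measure 119 mm over their backs; the gripper's body (75 mm by 177 mm) begins 78 mm behind the grasp point.
Start: joints at [0.945, 0.245, 1.558, -0, 1.339, -0.174], TCP at [283.779, 584.793, 205.455] pointing down, gripper open.
Joint ranges: [-3.13, 3.13], [-1.02, 2.26], [0.13, 2.54], [-0.95, 4.09], [0.21, 2.88], [-2.74, 2.74]. Speed limits (rad/s): [2.57, 2.57, 3.14, 3.14, 3.14, 3.14].

INTERFACE

Orientations are given as a rotation vector (axis times angle).
In Python, from station import r gives the robot as it stands. The module is installed in compiled form; this text tells all that it offers.
- The arm moves only by the tool send_rows, never from a script. Its argument "commands" is text: rows parted by semicolons, each of 7 numbers parted by spaces: the shift along the tool's x, y, z in mm, then the turn, a rotation vector about the tool's x, y, z in degrees, then the gripper command: -1 is shut, 1 is fully open, values between are in proportion. In form: x y z ax ay az grip; .... A call has 1 to 12 rows; each row is the pose to reach, as a shift and turn from the pose commanded when the call began, along the tool's axes at that moment; what a row does not reach only later rows make up. A row lasts 1/8 s, in which the tool goes at most 62.5 mm and 10.7 degrees, less where a joint would pass 70% of its speed; a pose out of reach is approached as far as the arm can. A call with a gripper value outside its range is refused whole. The fingers move at their own pace and stop on an object; "force" is the grip in N (left out, the last holds). Time passes only in rows, so rows that repeat a pose let the fingers close. It gives the time, the measured TCP pose, the force, the opening and the grip force at its end, in the units of the state.
- r.observe(): the state, without advancing time (a new reading comes with each control period).
- r.grab_frame(name): name is "scene" or "top" or "wrist"; returns the picture (384x512x3 uint8, blue, green, red); there is no depth.
- r.get_calibration(name): a dict with "fx", "fy", "cx", "cy" (pixels), "position" and "rotation" of the camera in the world. Camera axes: x right, y up, looking along -z (the intrinsics and any distortion apply to the point x, -y, -z); pixel columns grow to the right and rows downward; lengths in mm; the calibration is good to about 2 mm. The wrist camera is an equidistant fisheye: a pixel r from the principal point sees the ray r / f radians off the axis. A picture is of the moment at which its call begins: read the wrist's pose just before it. get_calibration takes no time and is no camera call; for the wrist camera it gives the pose at the moment of the call.
- r.hand_in(): hands the job in; it is judged then, once.
The state is a dict: "t": time; "joints": joint angles; "qvel": joint speeds; "joint_efforts": joint torques, N m; "tcp_pos": TCP position; "tool_rot": TCP orientation; "force": force on the tool from outside, world axes, zero at the start; "ft_torque": the same for the moment, N m; "gripper_width": finger opening in mm; "gripper_force": force on a finger pad.
Only numpy, scipy, OpenCV 4.12 (cv2) and the standard library are available. Lean on these libraries where they do the work, as an engineer would, in place of code of your own. Each camera call takes 0.05 s, during which the arm holds its last target. There are 200 camera calls.

TASK

The red lid on the brad canister is sitting crossed on top of its thread. Without taking it off, turn it back (anticlockwise from above) until it drops down onto the canister, then screw it forward (clockwise) until it is home, its grip bar in line with the two yellow marks on the canister's shoulder. Let go of it, and leave the blue-lidded canister and the pliers where they are.

Things in the scene. Friction and masses are not known exactly. Their poses are not given: they have to be found in the camera images.
- lid_grip (a point): Centre of the grip bar on the loose red lid (90 g): 60 mm along x, 18 mm thick (y, pinch here), 44 mm high, yellow line on top; same after half a turn. Lid 76 mm wide; its flat top is 22 mm below this point, its rim 48 mm. Starts resting on the thread 140 mm above jar, bar 0.2 to 0.65 rad anticlockwise of the marks; turns freely there up to 60 degrees, 2 mm sideways play.
- jar: Grey canister, 96 mm wide, fixed to the bench; origin under its centre. Shoulder 80 mm up, yellow marks on its +x and -x sides. Bar 65 to 105 degrees anticlockwise of the marks: the lid drops 12 mm onto the shoulder (lid_grip 128 mm up) when let go or lowered; stop at 110. From there it screws clockwise, level, under the thread to a stop at 0 to -5 degrees. Little friction, no spring.
- blue_grip (a point): Centre of the 60 x 18 x 44 mm grip bar of the blue-lidded canister, a bystander: same shape, already screwed home, standing loose on the bench; this point is 128 mm above the bench.
- pliers_pivot (a point): Pivot of chrome pliers lying flat on the bench, a bystander: 155 mm long, 16 mm high, jaws towards +x, handles towards -x; the point is 8 mm above the bench.
Things that resemble listed ones, but are neither listed nor needed, are in the scene too. Of the things shaped like the part that bears lid_grip, the red one is meant.

How it is judged (in metres and radians):
On the way:
1. the red lid is turned back and has dropped onto the canister's shoulder, its bar more than 50 degrees from the marks (z of lid_grip in the frame of jar below 0.1325 m and horizontal distance between lid_grip and jar below 0.01 m and angle between the x axis of lid_grip and the x axis of jar, either way round above 0.87 rad), for 0.1 s.
At the end, for the whole second after the job is handed in: The red lid is down on the canister (its grip centre 122 to 132.5 mm above the canister's underside and within 10 mm of its axis, tilted less than 0.12 rad) and screwed forward so that the grip bar is within 15 degrees of the line of the yellow marks (z of lid_grip in the frame of jar between 0.122 and 0.1325 m and horizontal distance between lid_grip and jar below 0.01 m and angle between lid_grip's own z axis and vertical below 0.12 rad and angle between the x axis of lid_grip and the x axis of jar, either way round below 0.26 rad); the robot touches nothing.
It fails at once if the red lid is taken off (raised more than 25 mm above where it began, or more than 25 mm off the canister's axis) (z of lid_grip in the frame of jar above 0.165 m or horizontal distance between lid_grip and jar above 0.025 m).
It fails at once if the blue-lidded canister is moved more than 20 mm (distance of blue_grip from where it was at the start of the episode above 0.02 m).
It fails at once if the pliers are moved more than 20 mm (distance of pliers_pivot from where it was at the start of the episode above 0.02 m).
It also fails if it takes over 35 s, if anything falls off the work surface, if the arm or the gripper's body presses on something with over 40 N, if the wrist force passes 120 N, or if a joint passes its speed limit or range.

## Working session

There is one attempt and no reset: what is moved stays moved. The work goes in short steps, Python scripts to look and compute and a tool call to move; the robot and the scene stay as the last step left them, time stands still between calls to the robot, and variables do not carry over. Pictures are saved under pics/ and viewed, at most 10 in all, crops included, and the job is handed in when it is done.

Besides the shell and the picture viewer there is one more tool, called after "Emit:" as name(argument=value, ...) on one line, values as JSON. send_rows: Moves the arm, as the interface text tells. Its arguments: {"type":"object","properties":{"commands":{"type":"string"},"force":{"type":"number"}},"required":["commands"]}

```bash
mkdir -p pics
python3 - <<'E'
from station import r
import cv2,numpy as np
a=r.grab_frame("scene");b=r.grab_frame("top")
cv2.imwrite("pics/a.png",a);cv2.imwrite("pics/b.png",b)
s=r.observe();print(s)
for n in("scene","top","wrist"):print(n,r.get_calibration(n))
E
```

```text
{'t': 0.1, 'joints': array([ 9.44890765e-01,  2.45740425e-01,  1.55885842e+00,  2.01095240e-06,
        1.33870043e+00, -1.74124687e-01]), 'qvel': array([ 0.00111312,  0.0006463 , -0.0031998 ,  0.0016294 , -0.00047116,
        0.00125214]), 'joint_efforts': array([-5.24045481e-04, -4.16911662e+01, -3.15528238e+01,  6.85958052e-02,
        3.09697841e-02, -4.77819333e-05]), 'tcp_pos': array([283.46367151, 584.34703332, 204.47610153]), 'tool_rot': array([-7.03487144e-01, -3.06113008e+00,  2.46739508e-03]), 'force': array([-0.24783894, -0.20116399, -0.25064436]), 'ft_torque': array([ 0.02069475, -0.05302567,  0.02803304]), 'gripper_force': 0.0, 'gripper_width': 93.9304419713284}
scene {'fx': 406.79152143923426, 'fy': 406.79152143923426, 'cx': 261.9821370524439, 'cy': 195.15972995786066, 'position': array([1125.43652369, -257.60684891,  710.90893944]), 'rotation': array([0.72070804, 0.45862564, 1.08590578])}
top {'fx': 493.42388827090036, 'fy': 493.42388827090036, 'cx': 255.73782035859404, 'cy': 192.68610813085894, 'position': array([ 336.54012004,   -3.90194594, 1000.58968183]), 'rotation': array([ 0.17409213, -0.16005694, -1.53494428])}
wrist {'fx': 297.3186396354542, 'fy': 297.3186396354542, 'cx': 254.83950513503146, 'cy': 188.35963418624158, 'position': array([219.13917611, 616.01603225, 384.40206619]), 'rotation': array([-0.22167553, -0.13608251,  1.11333868])}
```

View pics/b.png

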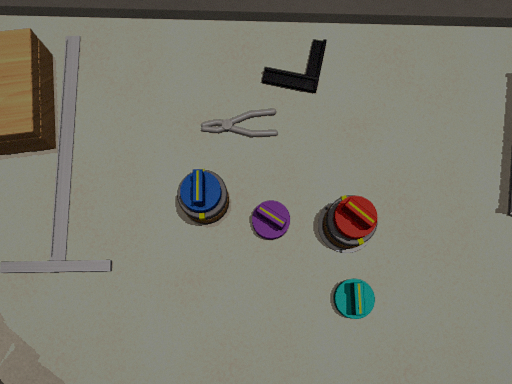

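View pics/a.png

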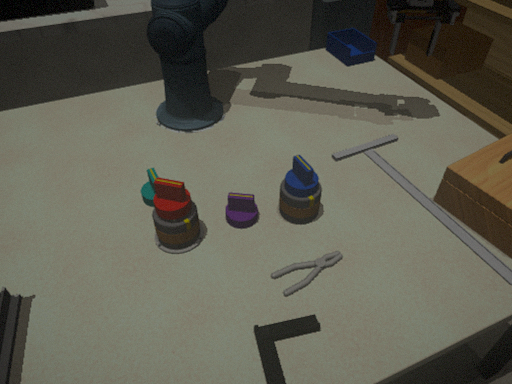

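The top view shows the red lid bar at about (361,213), with the canister marks at about (345,198) and (361,241). Blue canister is at (200,195), pliers at (228,125), and there are loose purple and teal lids. Next I'll measure the yellow features.

```bash
cat > h.py <<'E'
import cv2,numpy as np
from scipy.spatial.transform import Rotation as R
def unproj(c,u,v,z):
    d=np.array([(u-c["cx"])/c["fx"],-(v-c["cy"])/c["fy"],-1.])
    w=R.from_rotvec(c["rotation"]).apply(d);p=np.array(c["position"])
    return (p+w*(z-p[2])/w[2])[:2]
def blobs(im,lo=(20,120,90),hi=(35,255,255),amin=4):
    m=cv2.inRange(cv2.cvtColor(im,cv2.COLOR_BGR2HSV),lo,hi)
    n,l,s,ce=cv2.connectedComponentsWithStats(m)
    return [(ce[i],s[i],np.argwhere(l==i)[:,::-1]) for i in range(1,n) if s[i][4]>=amin]
E
python3 - <<'E'
from station import r
from h import *
c=r.get_calibration("top");im=cv2.imread("pics/b.png")
for ce,s,p in blobs(im):
    if ce[0]<150:continue
    print(ce.round(1),s,"z80",unproj(c,*ce,80).round(1),"z162",unproj(c,*ce,162).round(1),end=' ')
    if s[4]>20:
        q=np.array([unproj(c,*x,162) for x in p]);e=np.linalg.svd(q-q.mean(0))[2][0];print("ang",np.degrees(np.arctan2(e[1],e[0])),np.ptp((q-q.mean(0))@e))
    else:print()
cv2.imwrite("pics/c.png",cv2.resize(im[170:270,150:400],None,fx=3,fy=3,interpolation=cv2.INTER_CUBIC))
E
```

```text
[203.5 169.5] [203 169   2   2   4] z80 [579.  109.6] z162 [557.4  99.5] 
[197.  186.1] [196 171   3  29  66] z80 [545.8 120.4] z162 [527.2 109.3] ang -178.22459643307673 50.212601553023916
[343.6 196.8] [341 195   6   5  18] z80 [ 532.9 -159.9] z162 [ 515.4 -146. ] 
[361.1 211.7] [349 202  25  21  76] z80 [ 505.2 -192.8] z162 [ 490.2 -176. ] ang -128.96592323633513 51.857769572847204
[271.3 214.8] [260 207  24  16  51] z80 [494.1 -23.2] z162 [480.1 -21.5] ang -121.82524155352932 47.353306370655275
[201.3 215.4] [199 213   6   6  33] z80 [489.2 109. ] z162 [475.6  99. ] ang -47.3170189943037 10.95531088198273
[360.5 241. ] [358 238   6   7  32] z80 [ 449.5 -190.9] z162 [ 439.4 -174.2] ang -176.17944719757966 10.264782795612572
[359.1 297.4] [358 284   3  29  51] z80 [ 346.3 -186.8] z162 [ 345.4 -170.5] ang -177.42905930625247 45.47693676760777
```

View pics/c.png

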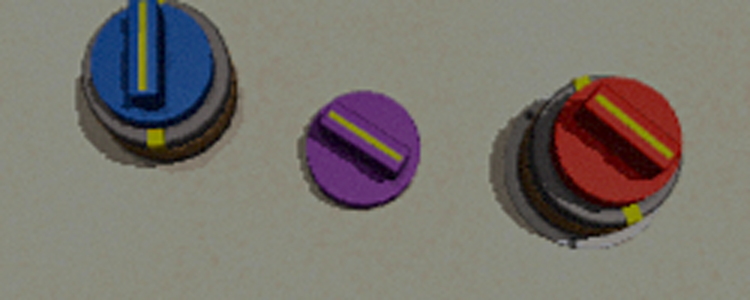

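```bash
cat >> h.py <<'E'
def shift(s,target,yaw):  # tool-axes shift to world target; turn about tool z to bring tool y to yaw deg
    A=R.from_rotvec(s["tool_rot"]).as_matrix()
    y=np.degrees(np.arctan2(A[1,1],A[0,1]))
    print("y now",y.round(1),"shift",(A.T@(np.array(target)-s["tcp_pos"])).round(1),"turn z",round(y-yaw,1),"tilt",np.degrees(np.arccos(-A[2,2])).round(2))
E
python3 - <<'E'
from station import r
from h import *
shift(r.observe(),[490.5,-176,215],-39)
E
```

```text
y now 64.1 shift [-518.2 -593.7   -9.7] turn z 103.1 tilt 0.1
```

Emit:
send_rows(commands="-518 -594 -10 0 0 103 1;-518 -594 -10 0 0 103 1;-518 -594 -10 0 0 103 1;-518 -594 -10 0 0 103 1;-518 -594 -10 0 0 103 1;-518 -594 -10 0 0 103 1;-518 -594 -10 0 0 103 1;-518 -594 -10 0 0 103 1;-518 -594 -10 0 0 103 1;-518 -594 -10 0 0 103 1;-518 -594 -10 0 0 103 1;-518 -594 -10 0 0 103 1")

```text
t: 1.6
tcp_pos: [480.4, -141.0, 214.8]
tool_rot: [-2.834, -1.354, -0.0]
force: [1.4, 0.3, 0.0]
gripper_width: 94.1
gripper_force: 0.0
```

Run:
```python
from station import r
from h import *
s=r.observe();print(s["t"],s["tcp_pos"],s["joints"],s["qvel"].round(2))
shift(s,[490.5,-176,215],-39)
```

```text
1.6 [ 480.43879282 -140.97103991  214.78279666] [-5.12368048e-01 -1.20300239e-01  1.92354384e+00  2.31781581e-04
  1.33841535e+00  1.66832223e-01] [-0.79  0.63 -0.56  0.   -0.07 -0.78]
y now -38.9 shift [-20.9  29.8  -0.2] turn z 0.1 tilt 0.01
```

Emit:
send_rows(commands="0 0 0 0 0 0 1;0 0 0 0 0 0 1;0 0 0 0 0 0 1")

```text
t: 1.98
tcp_pos: [480.2, -137.5, 214.7]
tool_rot: [-2.833, -1.358, 0.0]
force: [0.7, 0.2, -0.8]
gripper_width: 94.1
gripper_force: 0.0
```

Run:
```python
from station import r
from h import *
s=r.observe();print(s["t"],s["tcp_pos"])
shift(s,[490.5,-176,215],-39)
cv2.imwrite("pics/w1.png",r.grab_frame("wrist"));print(r.get_calibration("wrist"))
t=r.grab_frame("top");cv2.imwrite("pics/t1.png",t)
```

```text
1.975 [ 480.15042217 -137.48924307  214.74249797]
y now -38.8 shift [-23.5  32.2  -0.3] turn z 0.2 tilt 0.03
{'fx': 297.3186396354542, 'fy': 297.3186396354542, 'cx': 254.83950513503146, 'cy': 188.35963418624158, 'position': array([523.93731358, -81.77605874, 394.79044704]), 'rotation': array([-0.2384253 ,  0.08450341, -0.67305129])}
```

View pics/w1.png

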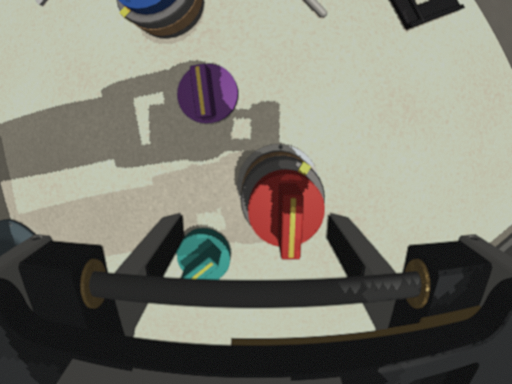

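The wrist view shows the red lid at about (287,210), its yellow line from (294,198) to (291,257), nearly parallel to the finger pads, and a mark at (306,168). I'll unproject these through the fisheye model.

```bash
cat >> h.py <<'E'
def unfish(c,u,v,z):
    x,y=u-c["cx"],v-c["cy"];rr=np.hypot(x,y);t=rr/c["fx"]
    d=np.array([x/rr*np.sin(t),-y/rr*np.sin(t),-np.cos(t)])
    w=R.from_rotvec(c["rotation"]).apply(d);p=np.array(c["position"])
    return (p+w*(z-p[2])/w[2])[:2]
E
python3 - <<'E'
from station import r
from h import *
c=r.get_calibration("wrist");im=cv2.imread("pics/w1.png")
for ce,s,p in blobs(im,amin=8):
    if not(150<ce[0]<350 and ce[1]<280):continue
    q=np.array([unfish(c,*x,162) for x in p]);e=np.linalg.svd(q-q.mean(0))[2][0]
    print(ce.round(1),s[4],"z80",unfish(c,*ce,80).round(1),"z162",q.mean(0).round(1),"ang",np.degrees(np.arctan2(e[1],e[0])).round(1),np.ptp((q-q.mean(0))@e).round(1))
shift(r.observe(),[490.5,-176,175],-39)
E
```

```text
[199.6  90. ] 140 z80 [495.6 -24. ] z162 [503. -39.] ang -121.9 37.4
[303.6 168. ] 84 z80 [ 529.5 -159.4] z162 [ 528.1 -139.2] ang -152.3 8.4
[291.8 227.7] 253 z80 [ 477.9 -206.6] z162 [ 489.7 -174.4] ang -128.2 52.3
[201.5 271.2] 50 z80 [ 357.5 -184.7] z162 [ 400.7 -157.9] ang -176.6 23.6
y now -38.8 shift [-23.6  32.   40. ] turn z 0.2 tilt 0.0
```

Emit:
send_rows(commands="-23.5 31.5 0 0 0 0 1;-23.5 31.5 20 0 0 0 1;-23.5 31.5 50 0 0 0 1;-23.5 31.5 70 0 0 0 1;-23.5 31.5 85 0 0 0 1;-23.5 31.5 90 0 0 0 1;-23.5 31.5 90 0 0 0 1;-23.5 31.5 90 0 0 0 1")

```text
t: 3.08
tcp_pos: [490.8, -177.3, 125.9]
tool_rot: [2.833, 1.355, 0.001]
force: [0.1, -0.6, -0.3]
gripper_width: 94.3
gripper_force: 0.0
```

Run:
```python
from station import r
from h import *
s=r.observe();print(s["t"],s["force"])
shift(s,[490,-175.5,125],-38.6)
```

```text
3.075 [ 0.13566444 -0.60581829 -0.33392326]
y now -38.9 shift [ 0.9 -1.7  0.9] turn z -0.3 tilt 0.1
```

Close with a light force.

Emit:
send_rows(commands="1 -1.5 0 0 0 0 -1;1 -1.5 0 0 0 0 -1;1 -1.5 0 0 0 0 -1;1 -1.5 0 0 0 0 -1;1 -1.5 0 0 0 0 -1;1 -1.5 0 0 0 0 -1;1 -1.5 0 0 0 0 -1;1 -1.5 0 0 0 0 -1;1 -1.5 0 0 0 0 -1;1 -1.5 0 0 0 0 -1", force=12)

```text
t: 4.32
tcp_pos: [489.7, -175.3, 125.0]
tool_rot: [2.834, 1.355, 0.0]
force: [0.5, -0.4, -0.0]
gripper_width: 18.1
gripper_force: 12.0
```

Emit:
send_rows(commands="0 0 0 0 0 -8 -1;0 0 0 0 0 -16 -1;0 0 0 0 0 -24 -1;0 0 0 0 0 -32 -1;0 0 0 0 0 -40 -1;0 0 0 0 0 -48 -1;0 0 0 0 0 -54 -1;0 0 0 0 0 -54 -1;0 0 0 0 0 -54 -1")

```text
t: 5.45
tcp_pos: [489.6, -175.2, 124.8]
tool_rot: [-1.912, -2.493, 0.0]
force: [-0.7, 0.3, -1.6]
gripper_width: 18.1
gripper_force: 12.0
```

Emit:
send_rows(commands="0 0 2 0 0 0 -1;0 0 4 0 0 0 -1;0 0 6 0 0 0 -1;0 0 8 0 0 0 -1;0 0 10 0 0 0 -1;0 0 11 0 0 0 -1;0 0 12 0 0 0 -1;0 0 12 0 0 0 -1;0 0 12 0 0 0 -1")

```text
t: 6.58
tcp_pos: [489.7, -175.2, 113.0]
tool_rot: [1.91, 2.494, -0.0]
force: [-0.8, 0.5, -1.5]
gripper_width: 17.9
gripper_force: 12.0
```

Run:
```python
from station import r
from h import *
s=r.observe();print(s["t"],s["force"],s["ft_torque"],s["joints"])
shift(s,[490,-175.5,113],-70)
cv2.imwrite("pics/s1.png",cv2.resize(r.grab_frame("scene")[130:270,100:280],None,fx=4,fy=4))
```

```text
6.575 [-0.79577595  0.47715299 -1.47607437] [-0.06294279  0.02146544 -0.02358205] [-5.61884228e-01  4.73642253e-02  1.95858225e+00 -7.91338559e-06
  1.13560460e+00 -8.25626534e-01]
y now 15.1 shift [-0.3  0.2 -0. ] turn z 85.1 tilt 0.0
```

View pics/s1.png

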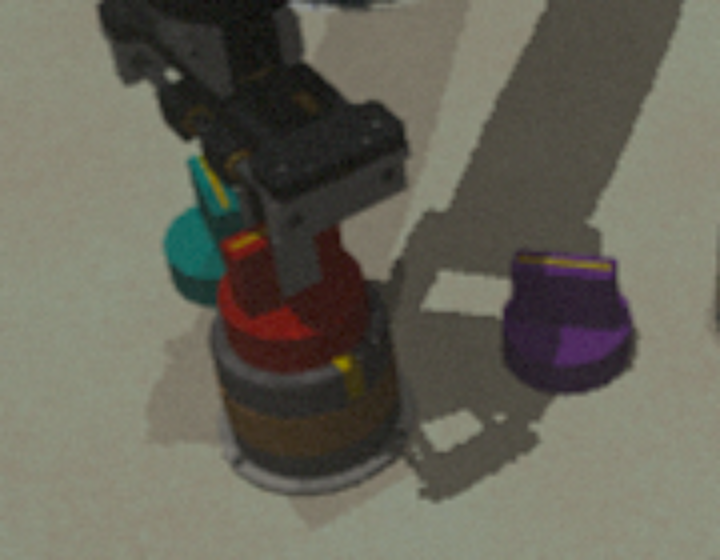

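Emit:
send_rows(commands="0 0 0 0 0 0 -0.4;0 0 0 0 0 0 -0.4;0 0 0 0 0 0 -0.4;0 0 0 0 0 0 -0.4;0 0 0 0 0 0 -1;0 0 0 0 0 0 -1;0 0 0 0 0 0 -1;0 0 0 0 0 0 -1;0 0 0 0 0 0 -1")

```text
t: 7.75
tcp_pos: [489.7, -175.2, 113.0]
tool_rot: [-1.91, -2.494, 0.0]
force: [-0.2, 0.4, -0.1]
gripper_width: 18.4
gripper_force: 12.0
```

Emit:
send_rows(commands="0 0 0 0 0 8 -1;0 0 0 0 0 16 -1;0 0 0 0 0 24 -1;0 0 0 0 0 32 -1;0 0 0 0 0 40 -1;0 0 0 0 0 48 -1;0 0 0 0 0 56 -1;0 0 0 0 0 64 -1;0 0 0 0 0 72 -1;0 0 0 0 0 78 -1;0 0 0 0 0 84 -1;0 0 0 0 0 84 -1")

```text
t: 9.25
tcp_pos: [489.7, -175.2, 113.0]
tool_rot: [-3.088, -0.577, -0.0]
force: [0.8, -0.2, 0.4]
gripper_width: 18.1
gripper_force: 12.0
```

Run:
```python
from station import r
from h import *
s=r.observe();print(s["t"],s["force"],s["ft_torque"],s["gripper_width"])
shift(s,[490,-175.5,113],-69)
```

```text
9.25 [ 0.80850054 -0.18838028  0.40794903] [ 0.04540412  0.12801229 -0.04911468] 18.07294809464954
y now -68.8 shift [ 0.2  0.4 -0. ] turn z 0.2 tilt 0.0
```

Release, lift clear, and retreat for a look.

Emit:
send_rows(commands="0 0 0 0 0 0 0.5;0 0 0 0 0 0 0.5;0 0 0 0 0 0 0.5;0 0 0 0 0 0 0.5;0 0 0 0 0 0 0.5;0 0 -20 0 0 0 0.5;0 0 -60 0 0 0 0.5;0 0 -110 0 0 0 0.5;0 0 -110 0 0 0 0.5;0 0 -110 0 0 0 0.5;0 0 -110 0 0 0 0.5")

```text
t: 10.62
tcp_pos: [488.8, -174.7, 221.1]
tool_rot: [-3.086, -0.575, 0.004]
force: [-0.5, 0.2, 0.6]
gripper_width: 70.6
gripper_force: 0.0
```

Run:
```python
from station import r
from h import *
c=r.get_calibration("wrist");im=r.grab_frame("wrist");cv2.imwrite("pics/w2.png",im)
s=r.observe();print(s["t"],s["tcp_pos"],s["gripper_width"])
for ce,s,p in blobs(im,amin=8):
    q=np.array([unfish(c,*x,150) for x in p]);e=np.linalg.svd(q-q.mean(0))[2][0]
    print(ce.round(1),s[4],"z80",unfish(c,*ce,80).round(1),"z150",q.mean(0).round(1),"ang",np.degrees(np.arctan2(e[1],e[0])).round(1),np.ptp((q-q.mean(0))@e).round(1))
```

```text
10.675 [ 488.86094246 -174.74008879  221.15427669] 70.5751185326442
[63.2 36.7] 41 z80 [573.8 115.7] z150 [569.7  57.9] ang 141.7 9.3
[18. 63.] 49 z80 [525.9 186. ] z150 [532.1 113.2] ang -176.9 49.8
[ 46.8 101.8] 40 z80 [488.4 110.7] z150 [502.9  54. ] ang 112.0 7.3
[136.1 127.5] 110 z80 [495.7 -26.7] z150 [508.6 -53.3] ang -121.8 39.4
[256.2 138.2] 107 z80 [ 530.4 -159. ] z150 [ 535.7 -156.8] ang -162.1 9.7
[255.9 194.4] 189 z80 [ 471.8 -181.4] z150 [ 489.7 -174.4] ang -158.5 53.0
[228.2 272.6] 31 z80 [ 365.3 -185.8] z150 [ 406.6 -177.8] ang -177.2 15.6
[389.8 301.8] 13 z80 [ 391.8 -416.7] z150 [ 427.3 -358.3] ang -137.2 10.0
```

View pics/w2.png

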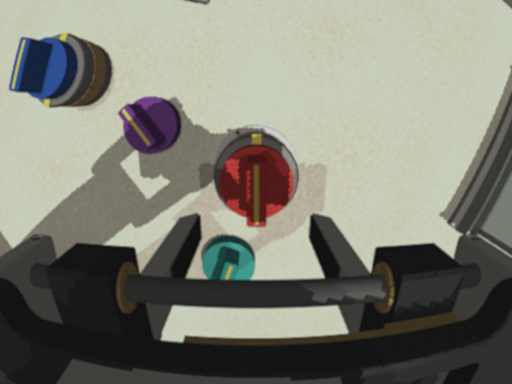

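The wrist view shows the bar (256,194) in line with the mark (256,138). Both lie at about 21.5°, and the lid is centred and down. Handing in.

```bash
python3 -c "
from station import r
print(r.hand_in())"
```

```text
the job is handed in; nothing more can be done
None
```

I turned the red lid back until it dropped onto the canister, screwed it home and released it. The last wrist picture shows its bar within about 1° of the marks. The arm never went near the blue canister or the pliers. I handed the job in at about 11 s; no verdict came back.

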